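# Eject a dishwasher tablet and stop it on the chute

### The arm

A 6-joint arm with a two-finger parallel gripper is mounted at the origin on a cart in front of the work surface, level with it; the furniture and walls round the work are solid. World frame = base frame: x ahead of the robot, y to its left, z up, the work surface at z = 0. Lengths are in m, angles in rad, forces in N, time in s.
With the tool pointing down it reaches from about 0.3 to 0.875 m from the base axis. Payload 4.2 kg.
Tool frame: the origin (TCP) lies midway between the tips of the shut fingers; the grasp point (between the pads) lies 19 mm behind it; z points along the fingers, y is the line along which they close (so a half turn about z gives the same grasp; the last joint's range is limited). The gripper opens to 85 mm and grips with 20 to 120 N. Pads are 22 mm wide; open, the fingers measure 114 mm over their backs; the gripper's body (76 mm by 85 mm) begins 54 mm behind the grasp point. The pads swing forward as they close: fully open they stand 13 mm farther back than shut.
Start: joints at [1.08, 0.32, 1.565, -0, 1.257, -0.02], TCP at [0.261, 0.512, 0.231] pointing down, gripper open.
Joint ranges: [-3.11, 3.11], [-0.84, 2.01], [0.21, 2.61], [-1.34, 4.49], [0.05, 2.63], [-2.56, 2.56]. Speed limits (rad/s): [2.57, 2.57, 3.14, 3.14, 3.14, 3.14].

### API

Orientations are given as a unit quaternion [x, y, z, w].
In Python, from station import robot gives the robot as it stands.
- The arm moves only by the tool servo_tool, never from a script. Its argument "deltas" is a list of rows, each an object of numbers: "dx", "dy", "dz": the shift along the tool's x, y, z in mm; "ax", "ay", "az": the turn, a rotation vector about the tool's x, y, z in degrees; "fingers": the finger opening in mm, from 0 to 85.4. A call has 1 to 12 rows; each row is the pose to reach, as a shift and turn from the pose commanded when the call began, along the tool's axes at that moment; what a row does not reach only later rows make up. A row lasts 1/10 s, in which the tool goes at most 50 mm and 8.59 degrees, less where a joint would pass 70% of its speed; a pose out of reach is approached as far as the arm can. A call with a gripper value outside its range is refused whole. The fingers move at their own pace and stop on an object; the grip force is fixed at half the most. Time passes only in rows, so rows that repeat a pose let the fingers close. It gives the time, the measured TCP pose, the force, the opening and the grip force at its end, in the units of the state.
- robot.state(): the state, without advancing time (a new reading comes with each control period).
- robot.get_image(name): name is "scene" or "top"; returns the picture (400x640x3 uint8, red, green, blue); there is no depth.
- robot.camera_params(name): a dict with "vfov" (degrees; the focal length in pixels is half the picture's height over the tangent of half this angle, whatever the lens; pixels are square), "cx", "cy" (the principal point, pixels), "R" (3x3) and "t" (3): a world point X has camera coordinates R X + t. Camera axes: x right, y down, z forward; pixel columns grow to the right and rows downward; lengths in m; the calibration is good to about 2 mm. A picture is of the moment at which its call begins. camera_params takes no time and is no camera call.
- robot.hand_in(): hands the job in; it is judged then, once.
The state is a dict: "clock": time; "joint_pos": joint angles; "dq": joint speeds; "joint_torque": joint torques, N m; "position": TCP position; "orientation": TCP orientation; "wrist_force": force on the tool from outside, world axes, zero at the start; "moment": the same for the moment, N m; "gripper_width": finger opening in m; "gripper_force": force on a finger pad.
Only numpy, scipy, OpenCV 4.12 (cv2) and the standard library are available. Lean on these libraries where they do the work, as an engineer would, in place of code of your own. Each camera call takes 0.05 s, during which the arm holds its last target. There are 200 camera calls.

### The job

Press the orange key of the dishwasher-tablet dispenser down with one finger, and with the other finger stop the tablet that springs out, while it still lies flat and whole on the open chute and more than half out of the mouth. Do not lift the tablet, let it slide off the chute, or knock over or shift the jars and the shaker around it. Finish while holding: the key still pressed down and the tablet still trapped, resting against the finger.

Things in the scene. Friction and masses are not known exactly. Their poses are not given: they have to be found in the camera images.
- dispenser: Grey dishwasher-tablet dispenser, fixed to the worktop. Origin: on the worktop under the middle of its mouth; -x is the way the tablet comes out, +y the side of the orange key, z up. Behind the mouth (x 0 to +124 mm) is a closed magazine with a clear roof, 53 mm wide, 52 mm high; in front of it (x 0 to -56 mm) the open chute.
- chute (a point): Middle of the chute's level deck, 24 mm above the worktop, at x = -28, y = 0 mm of the dispenser. The deck runs from the mouth (x = 0) to its open end (x = -56 mm), 43 mm wide between two low rails (4 mm thick, 8 mm high). Once let go, the tablet is driven out by a spring follower (2.5 N, about 0.15 m/s) and off the open end within about 0.6 s unless a finger already stands in its way.
- ejector (a joint): The orange key: metres pressed, 0 up, 0.010 at the bottom stop; counts as pressed above 0.006. Its spring pushes up with 2.5 N at the top, 5 N at the bottom. It carries an orange gate across the mouth, 6 mm above the deck, that sinks with it: the tablet is let go at about 0.006. Let up again, the gate rises under the tablet.
- key_top (a point): Middle of the key's upper face (40 mm along x, 30 mm along y), moves with it; at x = -44, y = +47 mm of the dispenser. 38 mm above the worktop when up, 28 mm when fully pressed, which is 4 mm above the deck: two level fingertips, one pressing the key and one over the chute, then leave the second 4 mm above the deck, in the tablet's way.
- tablet: Loose tablet, blue below, white above, round red core; 34 mm long (x, along the chute), 40 wide, 20 high, about 25 g. Origin: centre of its underside; axes as the dispenser's. Starts on the deck inside the mouth against the gate, centre at x = +17 mm of the dispenser. It must stop with its centre between x = -3 and -39 mm, so the near side of the stopping finger at x = -20 to -56 mm.
- spice_jar: Bystander: spice jar with a red cap, 45 mm across, 106 mm high, standing loose on the worktop. Origin: centre of its underside.
- salt_shaker: Bystander: glass salt shaker with a grey top, 44 mm across, 90 mm high, standing loose. Origin: centre of its underside.
- jam_jar: Bystander: jam jar with a yellow lid, 71 mm across, 110 mm high, standing loose. Origin: centre of its underside.
Things that resemble listed ones, but are neither listed nor needed, are in the scene too. Of the things like the tablet, leave any that is turquoise; of the rest the smaller one is meant.

How it is judged:
On the way, in this order (a step that is already met when the one before it is completed fails the run):
1. the orange key is being pressed by the fingers (value of joint ejector above 0.004 m and contact force between the fingers and ejector above 1 N).
2. the tablet has popped out and is stopped by a finger on the chute (x of tablet in the frame of dispenser between -0.041 and -0.003 m and z of tablet in the frame of dispenser between 0.021 and 0.029 m and angle between tablet's own z axis and vertical below 0.15 rad and contact force between the fingers and tablet above 0.4 N), for 0.2 s.
At the end, for the whole second after the job is handed in: The key is still pressed more than 6 mm by the fingers (over 1 N); the tablet lies at rest, flat (within 0.15 rad, underside within 5 mm of the deck), on the chute, its centre 3 to 41 mm in front of the mouth, and presses against a finger with more than 0.4 N (all of step 2 and value of joint ejector above 0.006 m and contact force between the fingers and ejector above 1 N and linear speed of tablet below 0.02 m/s); the arm keeps its last pose, push and grip.
It fails at once if the tablet slid off the chute (x of tablet in the frame of dispenser below -0.046 m or height (world z) of tablet below 0.016 m).
It fails at once if the tablet was lifted (z of tablet in the frame of dispenser above 0.036 m).
It fails at once if the red-capped spice jar was shifted or knocked over (distance of spice_jar from where it was at the start of the episode above 0.025 m or angle between spice_jar's own z axis and vertical above 0.35 rad).
It fails at once if the salt shaker was shifted or knocked over (distance of salt_shaker from where it was at the start of the episode above 0.025 m or angle between salt_shaker's own z axis and vertical above 0.35 rad).
It fails at once if the jam jar was shifted or knocked over (distance of jam_jar from where it was at the start of the episode above 0.025 m or angle between jam_jar's own z axis and vertical above 0.35 rad).
It also fails if it takes over 32 s, if anything falls off the work surface, if the arm or the gripper's body presses on something with over 40 N, if the wrist force passes 120 N, or if a joint passes its speed limit or range.

## Working session

There is one attempt and no reset: what is moved stays moved. The work goes in short steps, Python scripts to look and compute and a tool call to move; the robot and the scene stay as the last step left them, time stands still between calls to the robot, and variables do not carry over. Pictures are saved under pics/ and viewed, at most 10 in all, crops included, and the job is handed in when it is done.

Besides the shell and the picture viewer there is one more tool, called as a command line: name --argument value ..., lists and objects as JSON in quotes. servo_tool: Moves the arm, as the interface text tells. Its arguments: {"type":"object","properties":{"deltas":{"type":"array","items":{"type":"object","properties":{"dx":{"type":"number"},"dy":{"type":"number"},"dz":{"type":"number"},"ax":{"type":"number"},"ay":{"type":"number"},"az":{"type":"number"},"fingers":{"type":"number"}}}}},"required":["deltas"]}

```bash
mkdir -p pics; python3 - <<'E'
from station import robot
import cv2,json
for n in("scene","top"):
    cv2.imwrite(f"pics/{n}0.png",robot.get_image(n)[:,:,::-1]); p=robot.camera_params(n)
    print(n,{k:(v.tolist() if hasattr(v,'tolist') else v) for k,v in p.items()})
print(robot.state())
E
```

```text
scene {'vfov': 43.9285956165837, 'cx': 318.78732612949983, 'cy': 193.56736529217466, 'R': [[0.7107713816300252, -0.703119307065944, 0.020670826951324748], [-0.44324639454792863, -0.47050135447410907, -0.7629948290508204], [0.5462020475758098, 0.5331526193025178, -0.6460739955723783]], 't': [-0.34815870783820363, 0.32603180122689296, 0.630960041058862]}
top {'vfov': 51.136486892861576, 'cx': 317.1248802415514, 'cy': 199.15103626731377, 'R': [[0.017632124420130492, -0.9994612231903474, -0.02768341610581396], [-0.9969847347728076, -0.015482316258500458, -0.07603773085295445], [0.07556816008364642, 0.028940649994883896, -0.9967205686447161]], 't': [0.09758308460971346, 0.5578068101566752, 0.8855700546424211]}
{'clock': 0.1, 'joint_pos': array([ 1.08001999e+00,  3.20214663e-01,  1.56556780e+00, -8.57917022e-06,
        1.25741154e+00, -2.00147115e-02]), 'dq': array([ 0.00032751, -0.00325667, -0.00379587, -0.0016929 , -0.00108098,
        0.00061984]), 'joint_torque': array([-6.73084669e-04, -4.16410196e+01, -2.34703624e+01, -6.18393665e-05,
        4.98684123e-03, -3.05013955e-06]), 'position': array([0.26060327, 0.51206334, 0.23056981]), 'orientation': array([ 2.33211952e-01,  9.72425598e-01, -7.75735788e-04, -1.98326088e-04]), 'wrist_force': array([0.06423121, 0.09507356, 0.01618542]), 'moment': array([-0.02000093,  0.00229097, -0.04134672]), 'gripper_force': 0.0, 'gripper_width': 0.08544550286823424}
```

View pics/scene0.png

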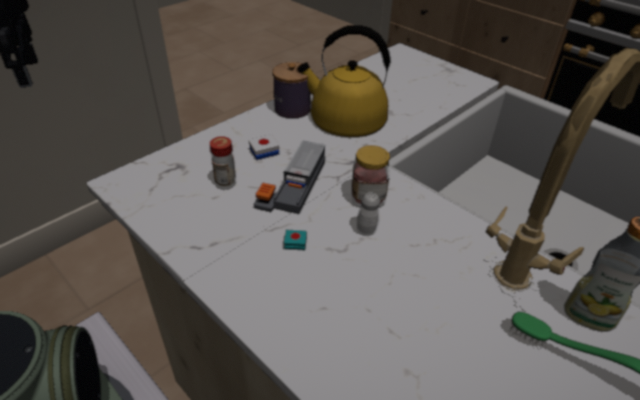

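View pics/top0.png

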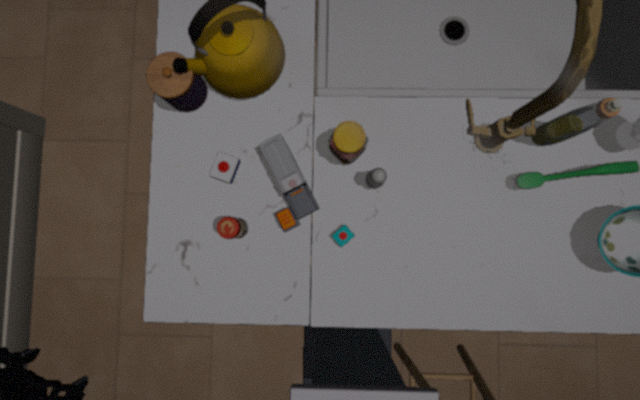

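The scene has three tablet-like things. The turquoise one, at top (342,236), is to be left. A larger loose white one is at (225,167). The one inside the dispenser mouth, at about (291,184), is the smaller and the one meant. I'll confirm this in an enlarged crop of both views.

```bash
python3 - <<'E'
import cv2,numpy as np
a=cv2.imread("pics/top0.png")[125:245,205:365]; b=cv2.imread("pics/scene0.png")[130:250,200:400][:, :160]
b=cv2.imread("pics/scene0.png")[130:230,235:335]
f=lambda i,s:np.clip(cv2.resize(i,None,fx=s,fy=s,interpolation=cv2.INTER_CUBIC)*1.6,0,255).astype('uint8')
cv2.imwrite("pics/ctop.png",f(a,5)); cv2.imwrite("pics/cscene.png",f(b,6))
E
```

```text
(no output)
```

View pics/ctop.png

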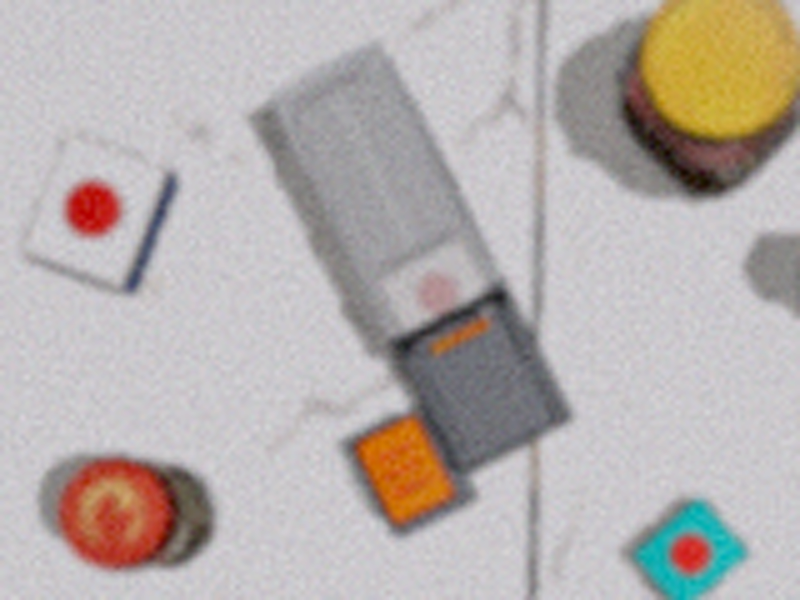

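View pics/cscene.png

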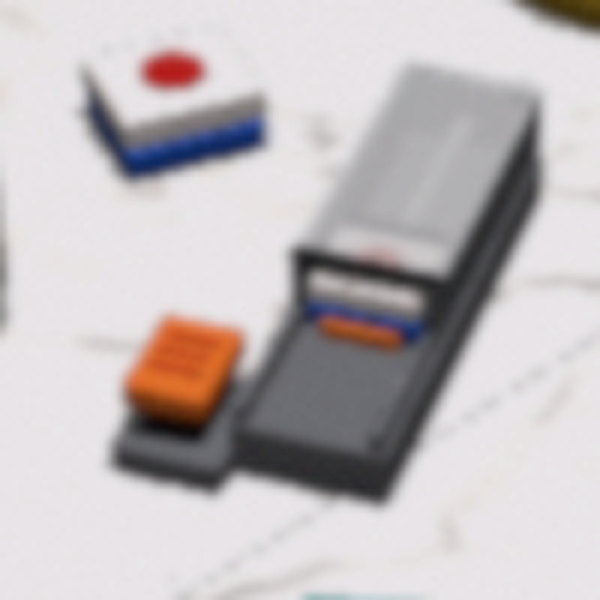

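Crop 1 (5x, offset (205,125)): key corners are about (352,442), (418,415), (458,487) and (400,528), the chute end corners are (572,412) and (462,470), and the gate is at (460,335). The white/blue tablet with the red core is in the mouth at (438,292), against the gate, and is smaller than the loose one. This confirms the target. Crop 2 shows the same in the scene view, with the key at (187,360). Next I fit the dispenser pose.

```bash
cat > h.py <<'E'
import numpy as np
from scipy.optimize import least_squares
from station import robot
P={n:robot.camera_params(n) for n in("scene","top")}
def proj(n,X):
    p=P[n];c=np.asarray(X)@np.array(p["R"]).T+np.array(p["t"]);f=200/np.tan(np.radians(p["vfov"]/2))
    return c[...,:2]/c[...,2:]*f+[p["cx"],p["cy"]]
def back(n,uv,z):
    return least_squares(lambda q:proj(n,[q[0],q[1],z])-uv,[.5,.3]).x
def T(q,X):
    c,s=np.cos(q[2]),np.sin(q[2]);X=np.asarray(X,float)
    return np.c_[X[:,0]*c-X[:,1]*s+q[0],X[:,0]*s+X[:,1]*c+q[1],X[:,2]]
E
python3 - <<'E'
from h import *
t=[(352,442,-24,62,38),(418,415,-24,32,38)]
# key corners: far edge x=-24, near edge x=-64
t=[(352,442,-24,62,38),(418,415,-24,32,38),(458,487,-64,32,38),(400,528,-64,62,38),(572,412,-56,-25.5,32),(462,470,-56,25.5,32),(505,290,0,-26.5,52),(395,340,0,26.5,52),(375,42,124,-26.5,52),(250,115,124,26.5,52),(438,292,17,0,44)]
s=[(172,318,-24,62,38),(243,338,-24,32,38),(203,402,-64,32,38),(130,382,-64,62,38),(412,65,124,26.5,52),(540,95,124,-26.5,52),(297,250,0,26.5,52),(443,275,0,-26.5,52)]
t=np.array(t,float);s=np.array(s,float)
ut=(t[:,:2]+.5)/5-.5+[205,125];us=(s[:,:2]+.5)/6-.5+[235,130]
f=lambda q:np.r_[(proj("top",T(q,t[:,2:]/1e3))-ut),(proj("scene",T(q,s[:,2:]/1e3))-us)]
r=least_squares(lambda q:f(q).ravel(),[.5,.2,.43],loss="soft_l1")
q=r.x;print(q,np.degrees(q[2]));print(f(q).round(1).tolist())
np.save("q.npy",q)
inv=lambda w:(np.array([[np.cos(q[2]),np.sin(q[2])],[-np.sin(q[2]),np.cos(q[2])]])@(w-q[:2])*1e3).round()
for n,uv,z in(("spice",(205+23,125+102.3),.106),("salt",(376.5,176),.09),("jam",(349,137),.11),("big",(223.5,166.5),.02)):
    w=back("top",uv,z);print(n,w,inv(w))
g=T(q,[[-.049,.0235,0]])[0];print("goal",g,"base az",np.degrees(np.arctan2(g[1],g[0])),np.hypot(*g[:2]))
st=robot.state();from scipy.spatial.transform import Rotation as Ro
R=Ro.from_quat(st["orientation"]).as_matrix();print("delta tool mm",R.T@(g-st["position"])*1e3,"tool y az",np.degrees(np.arctan2(R[1,1],R[0,1])))
E
```

```text
[0.57395848 0.15229307 0.51357923] 29.425922352676363
[[0.6, 0.6], [-0.2, -0.7], [0.6, 1.4], [-0.2, -0.1], [-0.2, 0.4], [0.9, 0.1], [0.8, 0.7], [0.7, 2.7], [-0.7, -0.4], [2.4, -3.2], [-0.3, -0.3], [-0.6, -2.0], [1.7, -2.5], [1.4, -0.8], [-0.9, -0.4], [-1.7, -2.1], [0.3, -3.0], [-0.9, 0.0], [-0.0, 0.8]]
spice [0.49134024 0.27938404] [-10. 151.]
salt [ 0.59954782 -0.01376523] [ -59. -157.]
jam [0.67392562 0.04329933] [  34. -144.]
big [0.62531388 0.31472323] [125. 116.]
goal [0.51973439 0.14868778 0.        ] base az 15.964986684188021 0.5405847682347481
delta tool mm [-395.76311218 -205.94744383  230.89040764] tool y az 63.02749859111682
```

servo_tool --deltas '[{"dx":-396,"dy":-206,"dz":80,"az":-56,"fingers":32.5},{"dx":-396,"dy":-206,"dz":80,"az":-56,"fingers":32.5},{"dx":-396,"dy":-206,"dz":80,"az":-56,"fingers":32.5},{"dx":-396,"dy":-206,"dz":80,"az":-56,"fingers":32.5},{"dx":-396,"dy":-206,"dz":80,"az":-56,"fingers":32.5},{"dx":-396,"dy":-206,"dz":80,"az":-56,"fingers":32.5},{"dx":-396,"dy":-206,"dz":80,"az":-56,"fingers":32.5},{"dx":-396,"dy":-206,"dz":80,"az":-56,"fingers":32.5},{"dx":-396,"dy":-206,"dz":80,"az":-56,"fingers":32.5},{"dx":-396,"dy":-206,"dz":80,"az":-56,"fingers":32.5},{"dx":-396,"dy":-206,"dz":80,"az":-56,"fingers":32.5},{"dx":-396,"dy":-206,"dz":80,"az":-56,"fingers":32.5}]'

```text
validation failed for argument at $.de...
```

servo_tool --deltas '[{"dx":-45,"dy":-23,"dz":10,"ax":0,"ay":0,"az":-6,"fingers":32.5}]'

```text
clock: 0.2
position: [0.2883, 0.4763, 0.2219]
orientation: [0.178, 0.984, 0.002, -0.0]
wrist_force: [1.1, -0.3, 0.4]
gripper_width: 0.0731
gripper_force: 0.0
```

servo_tool --deltas '[{"dx":-41,"dy":-27,"dz":9,"az":-6,"fingers":32.5},{"dx":-82,"dy":-55,"dz":18,"az":-12,"fingers":32.5},{"dx":-124,"dy":-82,"dz":26,"az":-19,"fingers":32.5},{"dx":-165,"dy":-110,"dz":35,"az":-25,"fingers":32.5},{"dx":-206,"dy":-137,"dz":44,"az":-31,"fingers":32.5},{"dx":-247,"dy":-164,"dz":52,"az":-37,"fingers":32.5},{"dx":-289,"dy":-192,"dz":61,"az":-44,"fingers":32.5},{"dx":-330,"dy":-219,"dz":70,"az":-50,"fingers":32.5},{"dx":-330,"dy":-219,"dz":70,"az":-50,"fingers":32.5},{"dx":-330,"dy":-219,"dz":70,"az":-50,"fingers":32.5},{"dx":-330,"dy":-219,"dz":70,"az":-50,"fingers":32.5}]'

```text
validation failed for argument at $.de...
```

Probably there is a size limit per value, so I'll use smaller stages.

servo_tool --deltas '[{"dx":-41,"dy":-27,"dz":9,"az":-6,"fingers":32.5},{"dx":-82,"dy":-55,"dz":18,"az":-12,"fingers":32.5},{"dx":-124,"dy":-82,"dz":26,"az":-19,"fingers":32.5},{"dx":-165,"dy":-110,"dz":35,"az":-25,"fingers":32.5}]'

```text
validation failed for argument at $.de...
```

servo_tool --deltas '[{"dx":-41,"dy":-27,"dz":9,"ax":0,"ay":0,"az":-6,"fingers":32.5},{"dx":-82,"dy":-55,"dz":18,"ax":0,"ay":0,"az":-12,"fingers":32.5},{"dx":-124,"dy":-82,"dz":26,"ax":0,"ay":0,"az":-19,"fingers":32.5},{"dx":-165,"dy":-110,"dz":35,"ax":0,"ay":0,"az":-25,"fingers":32.5},{"dx":-206,"dy":-137,"dz":44,"ax":0,"ay":0,"az":-31,"fingers":32.5},{"dx":-247,"dy":-164,"dz":52,"ax":0,"ay":0,"az":-37,"fingers":32.5},{"dx":-289,"dy":-192,"dz":61,"ax":0,"ay":0,"az":-44,"fingers":32.5},{"dx":-330,"dy":-219,"dz":70,"ax":0,"ay":0,"az":-50,"fingers":32.5},{"dx":-330,"dy":-219,"dz":70,"ax":0,"ay":0,"az":-50,"fingers":32.5},{"dx":-330,"dy":-219,"dz":70,"ax":0,"ay":0,"az":-50,"fingers":32.5},{"dx":-330,"dy":-219,"dz":70,"ax":0,"ay":0,"az":-50,"fingers":32.5}]'

```text
clock: 1.3
position: [0.5187, 0.1508, 0.1515]
orientation: [-0.251, 0.968, 0.0, -0.0]
wrist_force: [-0.3, -0.3, -0.5]
gripper_width: 0.0323
gripper_force: 0.0
```

servo_tool --deltas '[{"dx":0,"dy":0,"dz":45,"ax":0,"ay":0,"az":0,"fingers":32.5},{"dx":0,"dy":0,"dz":90,"ax":0,"ay":0,"az":0,"fingers":32.5},{"dx":0,"dy":0,"dz":90,"ax":0,"ay":0,"az":0,"fingers":32.5},{"dx":0,"dy":0,"dz":90,"ax":0,"ay":0,"az":0,"fingers":32.5}]'

```text
clock: 1.7
position: [0.5189, 0.1514, 0.0622]
orientation: [-0.251, 0.968, 0.0, -0.0]
wrist_force: [-0.1, -0.3, 0.6]
gripper_width: 0.0323
gripper_force: 0.0
```

```bash
python3 - <<'E'
from h import *
import cv2
from scipy.spatial.transform import Rotation as Ro
q=np.load("q.npy");st=robot.state();g=T(q,[[-.049,.0235,0]])[0]
R=Ro.from_quat(st["orientation"]).as_matrix();print(st["position"],"delta tool mm",R.T@(g-st["position"])*1e3,"tool y az",np.degrees(np.arctan2(R[1,1],R[0,1])))
f=lambda i,s:np.clip(cv2.resize(i,None,fx=s,fy=s,interpolation=cv2.INTER_CUBIC)[:,:,::-1]*1.6,0,255).astype('uint8')
a=f(robot.get_image("scene")[120:230,235:335],5);b=robot.get_image("top")[160:270,250:350];b=f(b,3)
c=np.zeros((550,800,3),'uint8');c[:,:500]=a;c[:330,500:]=b
cv2.imwrite("pics/low.png",c)
E
```

```text
[0.51894581 0.15137306 0.0621661 ] delta tool mm [ 0.58895052 -2.74962766 62.16549756] tool y az 119.12649611688163
```

View pics/low.png

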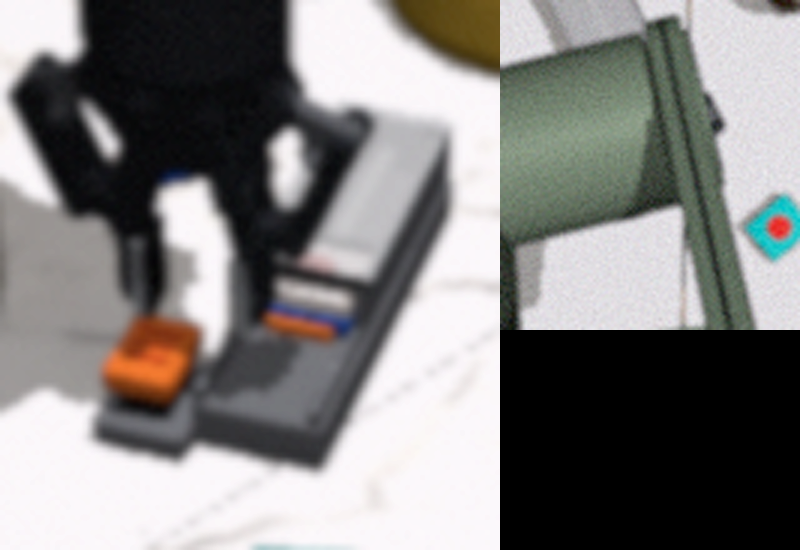

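The crop shows the left finger above the key, with its tip at about (145,312). The right finger is over the chute, with its tip at about (245,350), in front of the mouth. The top view is blocked by the arm. I'll check the tips against the predicted positions.

```bash
python3 - <<'E'
from h import *
q=np.load("q.npy");p=np.array([.5189,.1514]);a=np.radians(119.13);y=np.array([np.cos(a),np.sin(a)]);x=np.array([-y[1],y[0]])
for z in(.062,.068):
  for s in(1,-1):
    for e in (16.2,30.7):
      print(z,s,e,[((proj("scene",np.r_[p+(s*e*y+d*x)/1e3,z])-[235,120])*5).round().tolist() for d in(-11,11)])
print([((proj("scene",T(q,[[X/1e3,Y/1e3,.038]])[0])-[235,120])*5).round().tolist() for X in(-24,-64) for Y in(62,32)])
E
```

```text
0.062 1 16.2 [[170.0, 285.0], [150.0, 319.0]]
0.062 1 30.7 [[135.0, 278.0], [114.0, 311.0]]
0.062 -1 16.2 [[249.0, 300.0], [230.0, 335.0]]
0.062 -1 30.7 [[284.0, 307.0], [266.0, 342.0]]
0.068 1 16.2 [[169.0, 272.0], [149.0, 306.0]]
0.068 1 30.7 [[134.0, 265.0], [113.0, 299.0]]
0.068 -1 16.2 [[248.0, 288.0], [229.0, 323.0]]
0.068 -1 30.7 [[284.0, 295.0], [266.0, 330.0]]
[[138.0, 303.0], [209.0, 317.0], [102.0, 364.0], [174.0, 379.0]]
```

servo_tool --deltas '[{"dx":0,"dy":-2,"dz":10,"ax":0,"ay":0,"az":0,"fingers":32.5},{"dx":0,"dy":-2,"dz":20,"ax":0,"ay":0,"az":0,"fingers":32.5},{"dx":0,"dy":-2,"dz":24,"ax":0,"ay":0,"az":0,"fingers":32.5},{"dx":0,"dy":-2,"dz":24,"ax":0,"ay":0,"az":0,"fingers":32.5}]'

```text
clock: 2.2
position: [0.5199, 0.1482, 0.0371]
orientation: [-0.25, 0.968, 0.0, -0.001]
wrist_force: [-1.5, 0.0, 0.8]
gripper_width: 0.0326
gripper_force: 0.3
```

servo_tool --deltas '[{"dx":0,"dy":0,"dz":2,"ax":0,"ay":0,"az":0,"fingers":32.5},{"dx":0,"dy":0,"dz":4,"ax":0,"ay":0,"az":0,"fingers":32.5},{"dx":0,"dy":0,"dz":4,"ax":0,"ay":0,"az":0,"fingers":32.5},{"dx":0,"dy":0,"dz":4,"ax":0,"ay":0,"az":0,"fingers":32.5}]'

```text
clock: 2.6
position: [0.5203, 0.1483, 0.0336]
orientation: [-0.251, 0.968, -0.0, -0.0]
wrist_force: [-0.3, 0.2, 2.7]
gripper_width: 0.0325
gripper_force: 1.1
```

Contact with the key shows as 2.7 N. Now I press about 8 mm further.

servo_tool --deltas '[{"dx":0,"dy":0,"dz":3,"ax":0,"ay":0,"az":0,"fingers":32.5},{"dx":0,"dy":0,"dz":6,"ax":0,"ay":0,"az":0,"fingers":32.5},{"dx":0,"dy":0,"dz":8,"ax":0,"ay":0,"az":0,"fingers":32.5},{"dx":0,"dy":0,"dz":8,"ax":0,"ay":0,"az":0,"fingers":32.5},{"dx":0,"dy":0,"dz":8,"ax":0,"ay":0,"az":0,"fingers":32.5},{"dx":0,"dy":0,"dz":8,"ax":0,"ay":0,"az":0,"fingers":32.5}]'

```text
clock: 3.2
position: [0.5202, 0.1484, 0.027]
orientation: [-0.25, 0.968, 0.0, 0.0]
wrist_force: [-4.5, -2.3, 15.5]
gripper_width: 0.0328
gripper_force: 9.0
```

```bash
python3 - <<'E'
from h import *
import cv2
a=robot.get_image("scene")[120:230,235:335];print(robot.state()["wrist_force"])
cv2.imwrite("pics/press.png",np.clip(cv2.resize(a,None,fx=5,fy=5,interpolation=cv2.INTER_CUBIC)[:,:,::-1]*1.8,0,255).astype('uint8'))
E
```

```text
[-4.40297461 -1.26674662 15.67341184]
```

View pics/press.png

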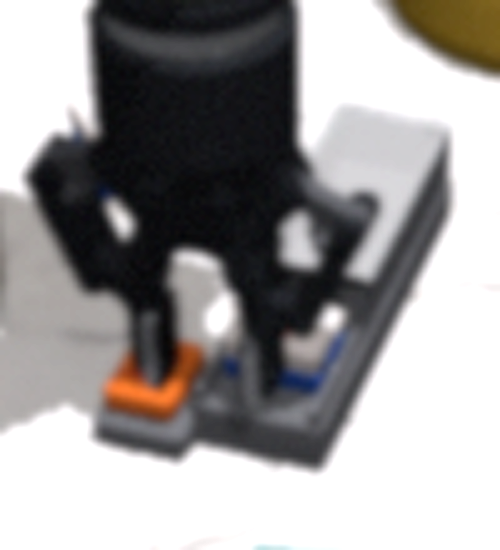

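The tablet (blue side at about (300,375)) has popped out. It lies flat against the chute finger, more than half out, and the key (150,385) is down on its base at its stop. I'll hold briefly to let it settle, then hand in.

servo_tool --deltas '[{"dx":0,"dy":0,"dz":0,"ax":0,"ay":0,"az":0,"fingers":32.5},{"dx":0,"dy":0,"dz":0,"ax":0,"ay":0,"az":0,"fingers":32.5},{"dx":0,"dy":0,"dz":0,"ax":0,"ay":0,"az":0,"fingers":32.5},{"dx":0,"dy":0,"dz":0,"ax":0,"ay":0,"az":0,"fingers":32.5},{"dx":0,"dy":0,"dz":0,"ax":0,"ay":0,"az":0,"fingers":32.5}]'

```text
clock: 3.75
position: [0.5202, 0.1484, 0.027]
orientation: [-0.25, 0.968, 0.0, 0.0]
wrist_force: [-4.0, -2.3, 15.7]
gripper_width: 0.0324
gripper_force: 9.0
```

```bash
python3 -c "
from station import robot
s=robot.state();print(s['position'],s['wrist_force']);print(robot.hand_in())"
```

```text
[0.52021891 0.1483985  0.02695172] [-4.02686945 -2.32664021 15.74673652]
the job is handed in; nothing more can be done
None
```

I handed the job in at 3.75 s with the key held down at its stop and the tablet lying flat against the finger, more than half out on the chute; the hand-in returned no verdict.

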